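# Hold the light box's sprung shutter half open

## Task

The steel canister is standing in the way of the shutter on the light box: lift it off by its handle and set it down upright in the middle of the round rubber mat, and let go of it. Then slide the light box's sprung shutter half open, so that its edge lies at the half marks of the window, and finish while the gripper still holds it there against its spring. Leave everything else on the bench where it stands.

Things in the scene. Friction and masses are not known exactly. Their poses are not given: they have to be found in the camera images.
- light_box: white light box fixed to the bench, 250 (its x) x 130 (y) x 60 mm high; origin: centre of its underside, z up. On its top two fixed guide rails run along x, 84 mm apart inside, 10 mm wide, tops 72 mm above the bench. Between them a glass window, x = +25 to +105 mm, lies under the closed shutter; the -x half (nearer the robot) is bare; there the canister stands at first, in the shutter's way.
- shutter (a joint): opening in m: 0 shut (as at the start), 0.04 half travel, 0.08 fully open. The shutter, a dark steel plate 95 x 84 x 5 mm between the rails, upper face 66 mm above the bench, opens along the light box's -x (roughly towards the robot). A spring pulls it shut: 3.3 N when shut, rising evenly to 7.7 N at half travel and 12.1 N fully open; let go, it shuts itself.
- shutter_tab (a point): centre of the top of the shutter's upright black finger tab, 106 mm above the bench; the tab is 12 mm thick (along the light box's x), 30 mm wide (its y), rises 40 mm above the plate and moves with it: at x = +85 mm of the light box when shut, +45 mm at half travel. Axes parallel to the light box's.
- half_mark (a point): middle of the window, x = +65 mm of the light box, 66 mm above the bench; a thin black line across each rail marks it. At half travel the shutter plate's far (+x) edge is level with these lines; when shut that edge lies at the window's far end.
- canister: open steel canister with a fixed overhead handle, 0.25 to 0.5 kg; body 68 mm across (71 at the rim) and 90 mm tall; origin at the centre of its underside, z up. At the start it stands upright on the light box's top, its underside 60 mm above the bench.
- canister_handle (a point): centre of the canister's level handle bar, on its axis 135 mm above its underside; the bar is 12 mm wide (canister's x), 10 mm high and 72 mm long (canister's y), with 40 mm of free height between rim and bar and an upright strap at each end. Axes parallel to the canister's.
- mat: round black rubber mat, 120 mm across and 4 mm thick, fixed flat on the bench to the left or right of the light box; origin at the centre of its underside.
- rack: bystander: tube rack, solid grey block 85 x 125 x 50 mm with six blind holes, loose; origin at the centre of its underside
- beaker: bystander: empty glass beaker, 68 mm across, 90 mm tall, loose; origin at the centre of its underside
- bottle: bystander: amber reagent bottle, 68 mm across, 150 mm tall, screw cap, loose; origin at the centre of its underside
- jar: bystander: small glass jar, 60 mm across, 75 mm tall, screw cap, loose; origin at the centre of its underside
- dish: bystander: covered glass dish, 92 mm across, 30 mm tall, loose; origin at the centre of its underside
- tip_box: bystander: pipette-tip box 88 x 123 x 62 mm, loose; origin at the centre of its underside
- small_bottle: bystander: white plastic bottle, 56 mm across, 120 mm tall, loose; origin at the centre of its underside
Mind the look-alikes: they are no part of the job. What is shaped like the canister but green or yellow is not meant.

How it is judged:
By the outcome, as a careful person would: the job done as asked, in the order asked, and still so for the second after the job is handed in, while the arm keeps its last pose, push and grip.
It also fails if it takes over 51 s, if anything falls off the work surface, if the arm or the gripper's body presses on something with over 40 N, if the wrist force passes 120 N, or if a joint passes its speed limit or range.

## Robot

A 7-joint arm with a two-finger parallel gripper is mounted at the origin on the work surface. World frame = base frame: x ahead of the robot, y to its left, z up, the work surface at z = 0. Lengths are in m, angles in rad, forces in N, time in s.
With the tool pointing down it reaches from about 0.4 to 0.85 m from the base axis. Payload 10.4 kg.
Tool frame: the origin (TCP) lies where the fingers leave the gripper's body, on its centre line; the fingertips stand 70 mm ahead of it and the grasp point (between the pads) lies r.grip_depth ahead of it (r.grip_depth is the distance from the TCP to the grasp point, in m); z points along the fingers, y is the direction in which the jaws open and shut (so a half turn about z gives the same grasp; the last joint's range is limited). The gripper opens to 87 mm and grips with 3 to 60 N. Pads are 19 mm wide; open, the fingers measure 117 mm over their backs; the gripper's body (75 mm by 190 mm) begins 51 mm behind the grasp point.
Start: joints at [1.133, 0.332, -0.065, 1.46, 0.022, 1.35, -0.088], TCP at [0.252, -0.572, 0.292] pointing down, gripper open.
Joint ranges: [-2.6, 2.6], [-0.5, 2.12], [-1.47, 1.34], [0.16, 2.42], [-1.27, 4.41], [0.06, 2.06], [-2.6, 2.6]. Speed limits (rad/s): [2.22, 2.22, 2.79, 2.79, 3.14, 3.14, 3.14].

## Interface

Orientations are given as a unit quaternion [x, y, z, w].
In Python, from bench import monitor, viewer, workorder, nets, r gives the robot as it stands.
- The arm moves only by the tool drive_tool, never from a script. Its argument "plan" is a list of rows, each an object of numbers: "rx", "ry", "rz": the turn, a rotation vector about the tool's x, y, z in units of 360 degrees (1.0 is 360 degrees); "x", "y", "z": the shift along the tool's x, y, z in units of 1000 mm (1.0 is 1000 mm); "fingers": the opening, from 0 (shut) to 1 (fully open). In form: [{"rx": .., "ry": .., "rz": .., "x": .., "y": .., "z": .., "fingers": ..}, ...]. A call has 1 to 12 rows; each row is the pose to reach, as a shift and turn from the pose commanded when the call began, along the tool's axes at that moment, turning the shorter way round; what a row does not reach only later rows make up. A row lasts 1/8 s, in which the tool goes at most 62.5 mm and 10.7 degrees, less where a joint would pass 70% of its speed; a pose out of reach is approached as far as the arm can. A call with a number of a shift or a turn outside -1 to 1 is refused whole. A call with a gripper value outside its range is refused whole. The fingers move at their own pace and stop on an object; "squeeze" is the grip in N (left out, the last holds). Time passes only in rows, so rows that repeat a pose let the fingers close. It gives the time, the measured TCP pose, the force and the opening at its end, in the units of the state.
- monitor.read_state(): the state, without advancing time (a new reading comes with each control period).
- viewer.camera(name): name is "scene" or "top" or "wrist"; returns a dict with "color" (420x560x3 uint8, red, green, blue), "depth" (420x560 float32, m along the optical axis (not along the pixel's ray), 0 where there is no reading), "camera_matrix" (3x3 intrinsics, pixels), "xyz" and "rotation" of the camera in the world. Camera axes: x right, y down, z forward; pixel columns grow to the right and rows downward; lengths in m; the calibration is good to about 2 mm. A picture is of the moment at which its call begins.
- workorder.close_job(): hands the job in, once; it reports no verdict.
Trained networks look in the newest picture that a camera, given by its name, has taken for a name from the list of things; names that differ only in an ending like _2 or _b are one class to them, and where a whole thing is asked for, a point or a joint stands for the part that bears it (a point fixed in the world has none). Each returns a list of dicts, best first, with "confidence" (0 to 1); they miss things now and then, are a little off and sometimes report something else, mostly with a low value. They report only what shows in the picture. A call takes as long as a camera call. They do not tell look-alikes from the thing itself.
- nets.find_in(label, camera): "centre" ([x, y, z] in m, in world coordinates, good to about 4 mm: the middle of the surface that is visible of it).
- nets.regions_of(label, camera): "region" (420x560 bool, what is visible of it).
The state is a dict: "time": time; "joint_positions": joint angles; "joint_vel": joint speeds; "joint_torque": joint torques, N m; "ee_pos": TCP position; "eef_rot": TCP orientation; "ft_force": force on the tool from outside, world axes, zero at the start; "torque": the same for the moment, N m; "width": finger opening in m.
Only numpy, scipy, OpenCV 4.12 (cv2) and the standard library are available. Lean on these libraries where they do the work, as an engineer would, in place of code of your own. Each camera call takes 0.05 s, during which the arm holds its last target.

## Working session

There is one attempt and no reset: what is moved stays moved. The work goes in short steps, Python scripts to look and compute and a tool call to move; the robot and the scene stay as the last step left them, time stands still between calls to the robot, and variables do not carry over. Pictures are saved under pics/ and viewed, and the job is handed in when it is done.

Besides the shell and the picture viewer there is one more tool, called after "Request:" as name(argument=value, ...), one argument or row to a line, values as JSON. drive_tool: Moves the arm, as the interface text tells. Its arguments: {"type":"object","properties":{"plan":{"type":"array","items":{"type":"object","properties":{"rx":{"type":"number","minimum":-1,"maximum":1},"ry":{"type":"number","minimum":-1,"maximum":1},"rz":{"type":"number","minimum":-1,"maximum":1},"x":{"type":"number","minimum":-1,"maximum":1},"y":{"type":"number","minimum":-1,"maximum":1},"z":{"type":"number","minimum":-1,"maximum":1},"fingers":{"type":"number"}}}},"squeeze":{"type":"number"}},"required":["plan"]}

```bash
mkdir -p pics; ls; python3 - <<'E'
from bench import monitor, viewer, workorder, nets, r
import cv2
print(r.grip_depth, monitor.read_state())
for n in ["scene","top"]:
    c=viewer.camera(n); cv2.imwrite(f"pics/{n}0.png",c["color"][:,:,::-1]); print(n,c["xyz"],c["rotation"],c["camera_matrix"])
    for l in ["light_box","shutter_tab","half_mark","canister","canister_handle","mat","shutter"]:
        print(l,[(d["centre"],round(d["confidence"],2)) for d in nets.find_in(l,n)])
E
```

```text
pics
0.051 {'time': 0.0, 'joint_positions': array([ 1.13337885,  0.33286431, -0.06470169,  1.46092978,  0.02159616,
        1.34989005, -0.08851503]), 'joint_vel': array([ 0.00176874,  0.00081006,  0.00041896,  0.0006156 ,  0.00131287,
       -0.00197434,  0.00014106]), 'joint_torque': array([-1.21139314e-03, -6.23262835e+01,  2.35983945e-02, -3.89901423e+01,
       -6.14860025e-02,  3.97894881e-02,  1.92923376e-04]), 'ee_pos': array([ 0.25177651, -0.57173487,  0.2914641 ]), 'eef_rot': array([ 9.78566901e-01,  2.05927979e-01, -1.72979188e-04, -6.76306028e-04]), 'ft_force': array([-0.09197596, -0.05965034,  0.17272104]), 'torque': array([ 0.01933047,  0.02868333, -0.03370077]), 'width': 0.08695373674046321}
scene [ 1.08707723 -0.87718033  1.42892896] [ 0.90506705  0.26711949 -0.08961659 -0.31854305] [[463.99444831   0.         272.3142424 ]
 [  0.         463.99444831 217.59173238]
 [  0.           0.           1.        ]]
light_box [([0.6282, -0.0646, 0.0595], 0.84)]
shutter_tab [([0.5996, 0.4445, 0.0725], 0.42)]
half_mark [([0.6292, -0.0677, 0.0589], 0.52), ([0.4984, 0.2751, 0.0512
[... 472 characters left out ...]
  0.04851913] [[393.20955311   0.         279.76268483]
 [  0.         393.20955311 207.34418959]
 [  0.           0.           1.        ]]
light_box [([0.5516, -0.0478, 0.1131], 0.75), ([0.6102, -0.0301, 0.0617], 0.56)]
shutter_tab [([0.6545, -0.023, 0.0667], 0.98)]
half_mark [([0.6153, -0.0269, 0.0629], 0.72), ([0.5607, -0.294, 0.0029], 0.4)]
canister [([0.5595, 0.1276, 0.0541], 0.89), ([0.3923, -0.008, 0.0214], 0.84), ([0.5538, -0.0477, 0.1153], 0.61), ([0.7341, -0.264, 0.0979], 0.42)]
canister_handle [([0.5553, -0.0458, 0.1114], 0.67), ([0.3894, -0.0089, 0.0181], 0.59), ([0.6575, -0.0255, 0.0674], 0.16)]
mat [([0.5537, -0.2959, 0.0016], 0.58)]
shutter [([0.6539, -0.0245, 0.0691], 0.97)]
```

View pics/scene0.png

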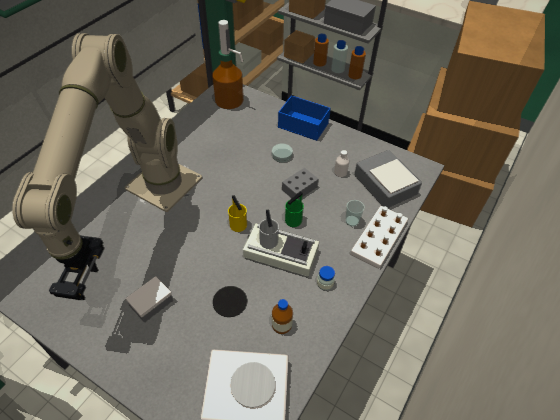

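View pics/top0.png

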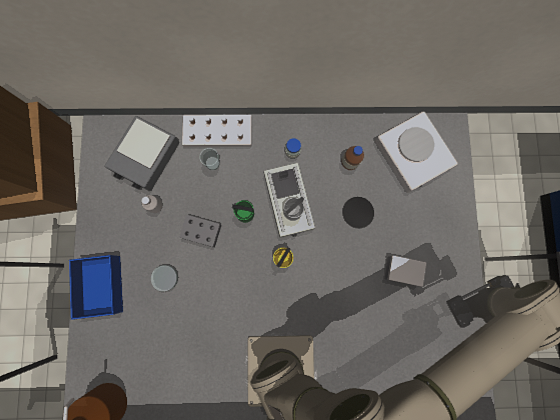

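Three canister shapes show up: grey at scene (268,232) / top (292,208), standing on the light box; green at scene (294,212) / top (243,210); yellow at scene (237,215) / top (283,257). By the description I want the grey one. Next I crop and fit it.

```bash
cat > h.py <<'E'
import numpy as np, cv2
from scipy.spatial.transform import Rotation as R
from bench import monitor, viewer, workorder, nets, r
def cloud(c):
    K=c["camera_matrix"]; d=c["depth"]; v,u=np.mgrid[:d.shape[0],:d.shape[1]]
    p=np.stack([(u-K[0,2])/K[0,0]*d,(v-K[1,2])/K[1,1]*d,d],-1)
    rot=np.array(c["rotation"]); M=R.from_quat(rot).as_matrix() if rot.shape==(4,) else rot
    w=p@M.T+c["xyz"]; w[d==0]=np.nan; return w
def proj(c,P):
    rot=np.array(c["rotation"]); M=R.from_quat(rot).as_matrix()
    q=(np.atleast_2d(P)-c["xyz"])@M; q=q@c["camera_matrix"].T; return q[:,:2]/q[:,2:]
def crop(c,u0,v0,w,h,s,name):
    im=c["color"][v0:v0+h,u0:u0+w,::-1]; cv2.imwrite(name,cv2.resize(im,None,fx=s,fy=s,interpolation=cv2.INTER_CUBIC))
E
python3 - <<'E'
from h import *
for n,(u,v,w,h) in {"scene":(200,170,160,120),"top":(220,130,160,120)}.items():
    c=viewer.camera(n); crop(c,u,v,w,h,5,f"pics/{n}_crop.png")
    W=cloud(c); reg=nets.regions_of("light_box",n)
    m=np.zeros(W.shape[:2],bool); 
    X=W
    near=(abs(X[...,0]-.6)<.17)&(abs(X[...,1]+.035)<.12)
    m=near&(X[...,2]>.05)&(X[...,2]<.08)
    k,l,s,_=cv2.connectedComponentsWithStats(m.astype(np.uint8)); i=1+np.argmax(s[1:,4]); mm=l==i
    pts=X[mm][:,:2].astype(np.float32); print(n,len(pts),cv2.minAreaRect(pts*1000))
    a=near&(X[...,2]>.182)&(X[...,2]<.215)
    p=X[a]; print("handle",len(p),p.mean(0),cv2.minAreaRect((p[:,:2]*1000).astype(np.float32)))
    b=np.linalg.norm(X[...,:2]-np.array([.556,-.298]),axis=-1)<.1
    g=b&(c["color"].sum(-1)<90); p=X[g]; print("mat",len(p),cv2.minEnclosingCircle((p[:,:2]*1000).astype(np.float32)),cv2.fitEllipse((p[:,:2]*1000).astype(np.float32)[cv2.convexHull((p[:,:2]*1000).astype(np.float32),returnPoints=False)[:,0]]))
E
```

```text
scene 1727 ((599.322998046875, -42.47273254394531), (251.05784606933594, 135.3348846435547), 13.608643531799316)
handle 69 [ 0.55574177 -0.05518478  0.19870684] ((554.7647094726562, -53.54118347167969), (11.64736557006836, 73.25120544433594), 41.262535095214844)Traceback (most recent call last):
  File "<stdin>", line 14, in <module>
cv2.error: OpenCV(4.12.0) /io/opencv/modules/imgproc/src/shapedescr.cpp:361: error: (-201:Incorrect size of input array) There should be at least 5 points to fit the ellipse in function 'fitEllipseNoDirect'
```

View pics/scene_crop.png

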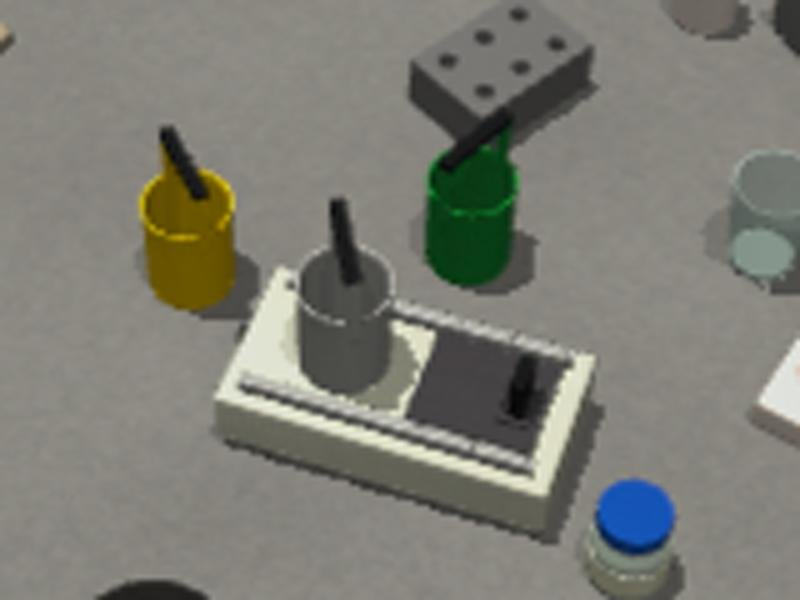

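```bash
python3 - <<'E'
from h import *
for n,(u,v,w,h) in {"scene":(200,170,160,120),"top":(220,130,160,120)}.items():
    c=viewer.camera(n); crop(c,u,v,w,h,5,f"pics/{n}_crop.png")
    X=cloud(c)
    near=(abs(X[...,0]-.6)<.17)&(abs(X[...,1]+.035)<.12)
    for lo,hi in [(.04,.08),(.055,.08)]:
      m=near&(X[...,2]>lo)&(X[...,2]<hi)
      k,l,s,_=cv2.connectedComponentsWithStats(m.astype(np.uint8)); i=1+np.argmax(s[1:,4]); mm=l==i
      pts=X[mm][:,:2].astype(np.float32); print(n,len(pts),cv2.minAreaRect(pts*1000))
    a=near&(X[...,2]>.182)&(X[...,2]<.215)
    p=X[a]; print("handle",len(p),p.mean(0),cv2.minAreaRect((p[:,:2]*1000).astype(np.float32)))
    rg=nets.regions_of("mat",n)[0]["region"]; p=X[rg]; p=p[~np.isnan(p[:,0])]
    q=(p[:,:2]*1000).astype(np.float32)
    print("mat",len(p),p.mean(0),cv2.minEnclosingCircle(q),cv2.minAreaRect(q), c["color"][rg].mean(0))
    a=near&(X[...,2]>.09)&(X[...,2]<.115)&(np.linalg.norm(X[...,:2]-np.array([.556,-.054]),axis=-1)>.05)
    p=X[a]; print("tab",len(p),p.mean(0),p.max(0),cv2.minAreaRect((p[:,:2]*1000).astype(np.float32)))
    # canister body rim
    a=near&(X[...,2]>.145)&(X[...,2]<.156); p=X[a]; print("rim",cv2.minEnclosingCircle((p[:,:2]*1000).astype(np.float32)))
E
```

```text
scene 1844 ((597.228271484375, -42.866905212402344), (256.1601257324219, 137.7451171875), 12.822242736816406)
scene 1623 ((599.3011474609375, -40.33490753173828), (249.68531799316406, 134.1428680419922), 13.344356536865234)
handle 70 [ 0.55612188 -0.05555828  0.19863553] ((554.5240478515625, -53.02027130126953), (12.11431884765625, 70.19658660888672), 42.06237030029297)
mat 853 [ 0.55580822 -0.3016974   0.00482825] ((555.3516845703125, -299.24774169921875), 63.07029342651367) ((554.6791381835938, -299.971923828125), (114.0063247680664, 121.83161163330078), 36.10097885131836) [36.87953216 35.33918129 33.40701754]
tab 36 [ 0.68302433 -0.02266211  0.10334483] [ 0.68964874 -0.00488326  0.11452678] ((682.0245971679688, -20.930727005004883), (11.483962059020996, 30.23333168029785), 13.72779655456543)
rim ((551.5881958007812, -52.506771087646484), 37.12115478515625)
top 2039 ((595.322265625, -36.33128356933594), (258.017578125, 130.92539978027344), 13.141500473022461)
top 1899 ((598.27783203125, -35.0205078125), (249.4574432373047, 129.81265258789062), 13.234312057495117)
handle 84 [ 0.55160884 -0.04655688  0.19811006] ((552.0760498046875, -46.500770568847656), (11.985427856445312, 70.95579528808594), 41.6745491027832)
mat 787 [ 0.55515204 -0.29630285  0.00274852] ((556.05029296875, -296.22705078125), 61.047054290771484) ((555.8497924804688, -297.84820556640625), (115.87300109863281, 116.42481231689453), 43.859920501708984) [48.98857868 47.4428934  46.59137056]
tab 35 [ 0.68015566 -0.01535332  0.1036775 ] [ 0.69046079 -0.00106537  0.11065635] ((680.7428588867188, -15.345623970031738), (13.106855392456055, 28.56426239013672), 18.46037483215332)
rim ((552.0517578125, -46.64199447631836), 35.51603698730469)
```

```bash
sleep 0.1
```

```text
(no output)
```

View pics/top_crop.png

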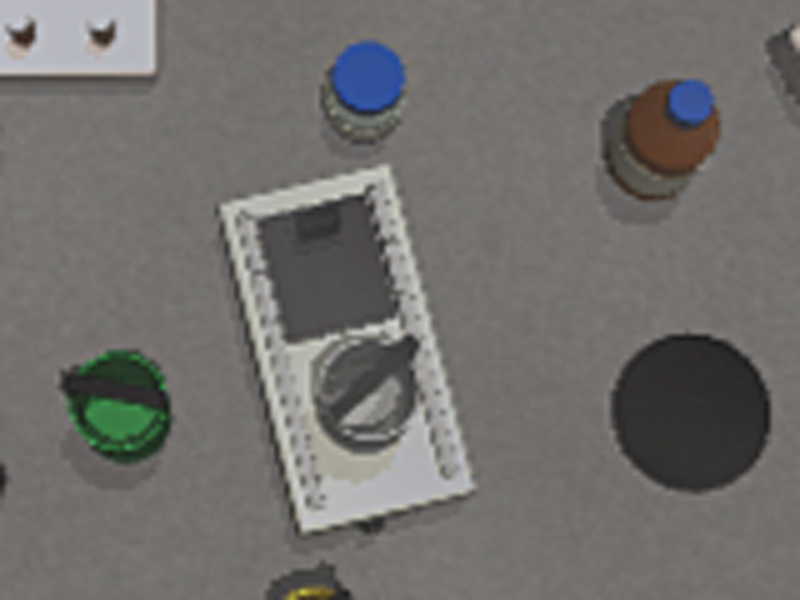

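```bash
cat >> h.py <<'E'
def go(p,yaw_y,base=None):
    """target TCP p, tool y axis at world angle yaw_y deg, z down"""
    s=monitor.read_state(); p0=s["ee_pos"]; R0=R.from_quat(s["eef_rot"])
    if base is not None: p0,R0=base
    y=np.array([np.cos(np.radians(yaw_y)),np.sin(np.radians(yaw_y)),0]); z=np.array([0,0,-1.]); x=np.cross(y,z)
    R1=R.from_matrix(np.stack([x,y,z],1))
    d=R0.inv().apply(np.array(p)-p0); rv=(R0.inv()*R1).as_rotvec()/(2*np.pi)
    print("shift",d.round(4),"turn",rv.round(4),"deg",np.linalg.norm(rv)*360, "rows",np.linalg.norm(d)/.0625,np.linalg.norm(rv)*360/10.7)
E
python3 -c "
from h import *
go([.553,-.05,.42],42)"
```

```text
shift [ 0.4859 -0.3564 -0.1277] turn [ 0.      0.     -0.3007] deg 108.23475537137772 rows 9.856233247908193 10.115397698259601
```

Request:
drive_tool(
  plan=[
    {"x": 0.03, "y": -0.02, "z": -0.06, "rz": 0, "fingers": 1},
    {"x": 0.06, "y": -0.04, "z": -0.1, "rz": -0.03},
    {"x": 0.486, "y": -0.356, "z": -0.128, "rz": -0.3},
    {"x": 0.486, "y": -0.356, "z": -0.128, "rz": -0.3},
    {"x": 0.486, "y": -0.356, "z": -0.128, "rz": -0.3},
    {"x": 0.486, "y": -0.356, "z": -0.128, "rz": -0.3},
    {"x": 0.486, "y": -0.356, "z": -0.128, "rz": -0.3},
    {"x": 0.486, "y": -0.356, "z": -0.128, "rz": -0.3},
    {"x": 0.486, "y": -0.356, "z": -0.128, "rz": -0.3},
    {"x": 0.486, "y": -0.356, "z": -0.128, "rz": -0.3},
    {"x": 0.486, "y": -0.356, "z": -0.128, "rz": -0.3},
    {"x": 0.486, "y": -0.356, "z": -0.128, "rz": -0.3},
  ],
  squeeze=30,
)

```text
validation failed for argument at $.pl...
```

Request:
drive_tool(
  plan=[
    {"rx": 0, "ry": 0, "rz": 0, "x": 0.03, "y": -0.02, "z": -0.06, "fingers": 1},
    {"rx": 0, "ry": 0, "rz": -0.03, "x": 0.06, "y": -0.04, "z": -0.1, "fingers": 1},
    {"rx": 0, "ry": 0, "rz": -0.3, "x": 0.486, "y": -0.356, "z": -0.128, "fingers": 1},
    {"rx": 0, "ry": 0, "rz": -0.3, "x": 0.486, "y": -0.356, "z": -0.128, "fingers": 1},
    {"rx": 0, "ry": 0, "rz": -0.3, "x": 0.486, "y": -0.356, "z": -0.128, "fingers": 1},
    {"rx": 0, "ry": 0, "rz": -0.3, "x": 0.486, "y": -0.356, "z": -0.128, "fingers": 1},
    {"rx": 0, "ry": 0, "rz": -0.3, "x": 0.486, "y": -0.356, "z": -0.128, "fingers": 1},
    {"rx": 0, "ry": 0, "rz": -0.3, "x": 0.486, "y": -0.356, "z": -0.128, "fingers": 1},
    {"rx": 0, "ry": 0, "rz": -0.3, "x": 0.486, "y": -0.356, "z": -0.128, "fingers": 1},
    {"rx": 0, "ry": 0, "rz": -0.3, "x": 0.486, "y": -0.356, "z": -0.128, "fingers": 1},
    {"rx": 0, "ry": 0, "rz": -0.3, "x": 0.486, "y": -0.356, "z": -0.128, "fingers": 1},
    {"rx": 0, "ry": 0, "rz": -0.3, "x": 0.486, "y": -0.356, "z": -0.128, "fingers": 1},
  ],
  squeeze=30,
)

```text
time: 2.6
ee_pos: [0.5538, -0.0476, 0.4202]
eef_rot: [0.406, 0.914, 0.001, -0.0]
ft_force: [-0.2, 0.8, -0.6]
width: 0.0869
```

```bash
python3 - <<'E'
from h import *
for n in ["wrist","top"]:
    c=viewer.camera(n); cv2.imwrite(f"pics/{n}1.png",c["color"][:,:,::-1])
    X=cloud(c)
    near=(abs(X[...,0]-.6)<.17)&(abs(X[...,1]+.035)<.12)
    a=near&(X[...,2]>.185)&(X[...,2]<.21); p=X[a]
    if len(p): print(n,"handle",len(p),p.mean(0),cv2.minAreaRect((p[:,:2]*1000).astype(np.float32)))
    a=near&(X[...,2]>.05)&(X[...,2]<.08);p=X[a]
    if len(p): print("box",cv2.minAreaRect((p[:,:2]*1000).astype(np.float32)))
    a=near&(X[...,2]>.09)&(X[...,2]<.115)&(np.linalg.norm(X[...,:2]-np.array([.556,-.05]),axis=-1)>.06)
    p=X[a]; 
    if len(p): print("tab",len(p),p.mean(0),p.max(0),cv2.minAreaRect((p[:,:2]*1000).astype(np.float32)))
    a=near&(X[...,2]>.145)&(X[...,2]<.156); p=X[a]; 
    if len(p): print("rim",cv2.minEnclosingCircle((p[:,:2]*1000).astype(np.float32)))
print(monitor.read_state()["joint_positions"],monitor.read_state()["time"])
E
```

```text
wrist handle 756 [ 0.55169942 -0.04832102  0.20137786] ((553.14453125, -49.47783279418945), (11.388883590698242, 70.69971466064453), 41.870052337646484)
box ((598.9739990234375, -38.601097106933594), (249.19395446777344, 130.0718536376953), 13.237424850463867)
tab 269 [ 0.67961232 -0.01848107  0.10420232] [ 0.68971766 -0.00365545  0.1097114 ] ((681.3138427734375, -18.9106502532959), (12.404202461242676, 29.93597412109375), 11.16292953491211)
rim ((552.910888671875, -49.733055114746094), 35.585723876953125)
top handle 14 [ 0.53269704 -0.02429622  0.19746798] ((532.7278442382812, -24.089221954345703), (12.817761421203613, 9.294755935668945), 19.402587890625)
box ((590.4535522460938, -2.025592803955078), (249.1312255859375, 62.09477996826172), 13.18066120147705)
rim ((547.283203125, -25.459312438964844), 24.86323356628418)
[ 0.55497026  0.19597853 -0.64195689  1.39907338  0.11727802  1.5850485
  0.65050315] 2.7
```

View pics/wrist1.png

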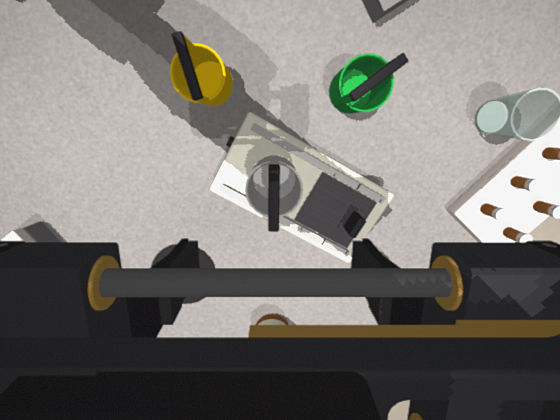

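The wrist view shows the grey canister with its bar at (273,197), and the shutter tab at (353,222). Green (362,82) and yellow (198,72) are the look-alikes. The measurements agree with the given sizes: handle (0.553, -0.0495, 0.20), box (0.599, -0.0386) at 13.2°.

```bash
python3 -c "
from h import *
go([.553,-.0495,.246],42)"
```

```text
shift [0.0012 0.0011 0.1741] turn [-0.0001  0.     -0.001 ] deg 0.36981609987777203 rows 2.786092276828528 0.034562252325025425
```

Request:
drive_tool(
  plan=[
    {"rx": 0, "ry": 0, "rz": -0.001, "x": 0.001, "y": 0.001, "z": 0.05, "fingers": 1},
    {"rx": 0, "ry": 0, "rz": -0.001, "x": 0.001, "y": 0.001, "z": 0.1, "fingers": 1},
    {"rx": 0, "ry": 0, "rz": -0.001, "x": 0.001, "y": 0.001, "z": 0.13, "fingers": 1},
    {"rx": 0, "ry": 0, "rz": -0.001, "x": 0.001, "y": 0.001, "z": 0.155, "fingers": 1},
    {"rx": 0, "ry": 0, "rz": -0.001, "x": 0.001, "y": 0.001, "z": 0.174, "fingers": 1},
    {"rx": 0, "ry": 0, "rz": -0.001, "x": 0.001, "y": 0.001, "z": 0.174, "fingers": 1},
    {"rx": 0, "ry": 0, "rz": -0.001, "x": 0.001, "y": 0.001, "z": 0.174, "fingers": 1},
  ],
)

```text
time: 3.58
ee_pos: [0.5537, -0.0492, 0.2473]
eef_rot: [0.406, 0.914, 0.0, 0.001]
ft_force: [0.5, 0.5, 0.2]
width: 0.0871
```

```bash
python3 - <<'E'
from h import *
go([.553,-.0495,.246],42)
c=viewer.camera("wrist"); cv2.imwrite("pics/wrist2.png",c["color"][:,:,::-1])
E
```

```text
shift [ 0.0003 -0.0007  0.0013] turn [0.0001 0.0002 0.0002] deg 0.11100314110327597 rows 0.023975527580206147 0.010374125336754764
```

View pics/wrist2.png

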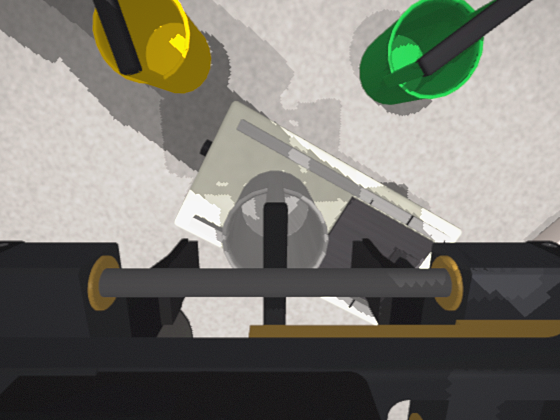

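The bar sits midway between the fingers, at column 274. Closing now.

Request:
drive_tool(
  plan=[
    {"rx": 0, "ry": 0, "rz": 0, "x": 0, "y": 0, "z": 0, "fingers": 0},
    {"rx": 0, "ry": 0, "rz": 0, "x": 0, "y": 0, "z": 0, "fingers": 0},
    {"rx": 0, "ry": 0, "rz": 0, "x": 0, "y": 0, "z": 0, "fingers": 0},
    {"rx": 0, "ry": 0, "rz": 0, "x": 0, "y": 0, "z": 0, "fingers": 0},
    {"rx": 0, "ry": 0, "rz": 0, "x": 0, "y": 0, "z": 0, "fingers": 0},
    {"rx": 0, "ry": 0, "rz": 0, "x": 0, "y": 0, "z": 0, "fingers": 0},
    {"rx": 0, "ry": 0, "rz": 0, "x": 0, "y": 0, "z": 0, "fingers": 0},
    {"rx": 0, "ry": 0, "rz": 0, "x": 0, "y": 0, "z": 0, "fingers": 0},
  ],
  squeeze=40,
)

```text
time: 4.62
ee_pos: [0.5533, -0.0489, 0.2462]
eef_rot: [0.406, 0.914, -0.0, 0.0]
ft_force: [-0.7, -0.4, -0.3]
width: 0.0148
```

Request:
drive_tool(
  plan=[
    {"rx": 0, "ry": 0, "rz": 0, "x": 0, "y": 0, "z": 0, "fingers": 0},
    {"rx": 0, "ry": 0, "rz": 0, "x": 0, "y": 0, "z": 0, "fingers": 0},
    {"rx": 0, "ry": 0, "rz": 0, "x": 0, "y": 0, "z": 0, "fingers": 0},
  ],
)

```text
time: 5.0
ee_pos: [0.5533, -0.0489, 0.2462]
eef_rot: [0.406, 0.914, -0.0, 0.0]
ft_force: [0.2, -0.1, -0.5]
width: 0.0115
```

Request:
drive_tool(
  plan=[
    {"rx": 0, "ry": 0, "rz": 0, "x": 0, "y": 0, "z": -0.01, "fingers": 0},
    {"rx": 0, "ry": 0, "rz": 0, "x": 0, "y": 0, "z": -0.02, "fingers": 0},
    {"rx": 0, "ry": 0, "rz": 0, "x": 0, "y": 0, "z": -0.04, "fingers": 0},
    {"rx": 0, "ry": 0, "rz": 0, "x": 0, "y": 0, "z": -0.06, "fingers": 0},
    {"rx": 0, "ry": 0, "rz": 0, "x": 0, "y": 0, "z": -0.06, "fingers": 0},
    {"rx": 0, "ry": 0, "rz": 0, "x": 0, "y": 0, "z": -0.06, "fingers": 0},
  ],
)

```text
time: 5.75
ee_pos: [0.553, -0.049, 0.3056]
eef_rot: [0.406, 0.914, -0.0, -0.0]
ft_force: [0.1, -0.5, -3.8]
width: 0.0116
```

```bash
python3 - <<'E'
from h import *
c=viewer.camera("scene"); crop(c,180,150,160,120,5,"pics/scene2.png")
go([.555,-.298,.31],42)
E
```

```text
shift [-0.1861 -0.1655 -0.0046] turn [-0.0001 -0.0001  0.0003] deg 0.1432998792140946 rows 3.98470333038006 0.013392512076083609
```

View pics/scene2.png

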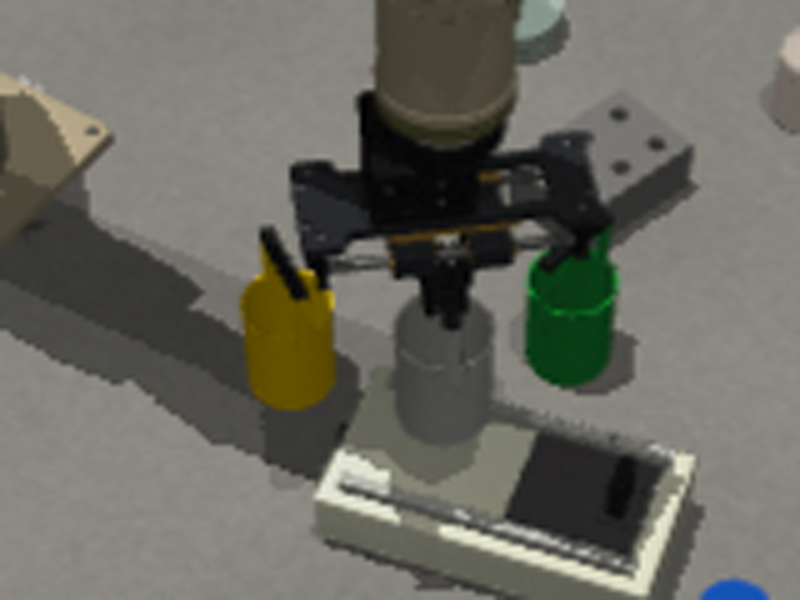

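The canister hangs upright in the grip. I carry it to the mat with gentle acceleration.

Request:
drive_tool(
  plan=[
    {"rx": 0, "ry": 0, "rz": 0, "x": -0.007, "y": -0.006, "z": -0.004, "fingers": 0},
    {"rx": 0, "ry": 0, "rz": 0, "x": -0.024, "y": -0.021, "z": -0.004, "fingers": 0},
    {"rx": 0, "ry": 0, "rz": 0, "x": -0.05, "y": -0.044, "z": -0.004, "fingers": 0},
    {"rx": 0, "ry": 0, "rz": 0, "x": -0.08, "y": -0.071, "z": -0.004, "fingers": 0},
    {"rx": 0, "ry": 0, "rz": 0, "x": -0.11, "y": -0.098, "z": -0.004, "fingers": 0},
    {"rx": 0, "ry": 0, "rz": 0, "x": -0.14, "y": -0.124, "z": -0.004, "fingers": 0},
    {"rx": 0, "ry": 0, "rz": 0, "x": -0.165, "y": -0.147, "z": -0.004, "fingers": 0},
    {"rx": 0, "ry": 0, "rz": 0, "x": -0.18, "y": -0.16, "z": -0.004, "fingers": 0},
    {"rx": 0, "ry": 0, "rz": 0, "x": -0.186, "y": -0.165, "z": -0.004, "fingers": 0},
    {"rx": 0, "ry": 0, "rz": 0, "x": -0.186, "y": -0.165, "z": -0.004, "fingers": 0},
    {"rx": 0, "ry": 0, "rz": 0, "x": -0.186, "y": -0.165, "z": -0.004, "fingers": 0},
  ],
)

```text
time: 7.18
ee_pos: [0.5561, -0.2959, 0.3105]
eef_rot: [0.405, 0.914, 0.0, 0.0]
ft_force: [-0.5, 0.3, -3.9]
width: 0.0116
```

```bash
python3 - <<'E'
from h import *
for n in ["scene","top","wrist"]:
    c=viewer.camera(n); X=cloud(c)
    if n=="scene": crop(c,150,200,160,120,5,"pics/scene3.png")
    if n=="wrist": cv2.imwrite("pics/wrist3.png",c["color"][:,:,::-1])
    q=nets.regions_of("mat",n)
    for d in q[:1]:
        p=X[d["region"]]; p=p[~np.isnan(p[:,0])]; p=p[abs(p[:,2])<.012]
        print(n,d["confidence"],len(p),cv2.minEnclosingCircle((p[:,:2]*1000).astype(np.float32)),np.median(p[:,2]))
go([.555,-.298,.190],42)
E
```

```text
scene 0.81 784 ((552.76220703125, -302.1795654296875), 62.44340515136719) 0.004632931639506177
top 0.79 505 ((553.4905395507812, -294.1702880859375), 59.66086959838867) 0.002834268261207251
wrist 0.75 3064 ((554.7401123046875, -299.54815673828125), 60.085205078125) 0.00561409274201366
shift [-1.000e-04 -1.100e-03  1.204e-01] turn [-0.      0.      0.0004] deg 0.1545094861545332 rows 1.925996345966391 0.014440138892947029
```

View pics/scene3.png

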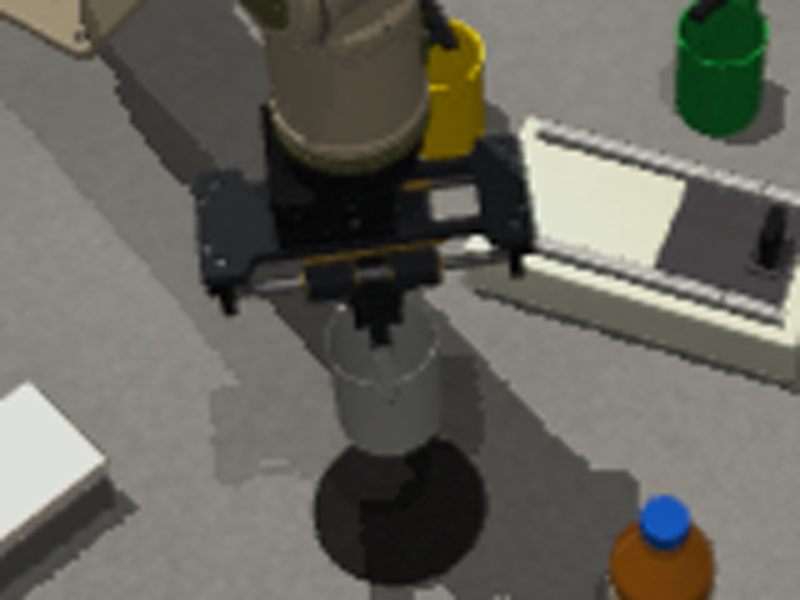

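View pics/wrist3.png

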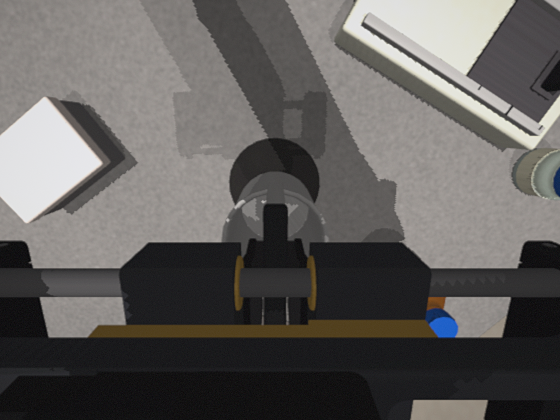

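Request:
drive_tool(
  plan=[
    {"rx": 0, "ry": 0, "rz": 0, "x": -0.0005, "y": -0.002, "z": 0.015, "fingers": 0},
    {"rx": 0, "ry": 0, "rz": 0, "x": -0.0005, "y": -0.002, "z": 0.04, "fingers": 0},
    {"rx": 0, "ry": 0, "rz": 0, "x": -0.0005, "y": -0.002, "z": 0.065, "fingers": 0},
    {"rx": 0, "ry": 0, "rz": 0, "x": -0.0005, "y": -0.002, "z": 0.085, "fingers": 0},
    {"rx": 0, "ry": 0, "rz": 0, "x": -0.0005, "y": -0.002, "z": 0.1, "fingers": 0},
    {"rx": 0, "ry": 0, "rz": 0, "x": -0.0005, "y": -0.002, "z": 0.108, "fingers": 0},
    {"rx": 0, "ry": 0, "rz": 0, "x": -0.0005, "y": -0.002, "z": 0.113, "fingers": 0},
    {"rx": 0, "ry": 0, "rz": 0, "x": -0.0005, "y": -0.002, "z": 0.117, "fingers": 0},
    {"rx": 0, "ry": 0, "rz": 0, "x": -0.0005, "y": -0.002, "z": 0.118, "fingers": 0},
    {"rx": 0, "ry": 0, "rz": 0, "x": -0.0005, "y": -0.002, "z": 0.118, "fingers": 0},
  ],
)

```text
time: 8.72
ee_pos: [0.5547, -0.2993, 0.1926]
eef_rot: [0.406, 0.914, -0.0, 0.0]
ft_force: [-0.0, 0.2, -3.0]
width: 0.0111
```

```bash
python3 - <<'E'
from h import *
go([.555,-.299,.190],42)
c=viewer.camera("scene");crop(c,150,200,160,120,5,"pics/scene4.png")
E
```

```text
shift [0.     0.0005 0.0026] turn [0.     0.0001 0.0004] deg 0.1296770845903122 rows 0.04181891597732296 0.01211935370002918
```

View pics/scene4.png

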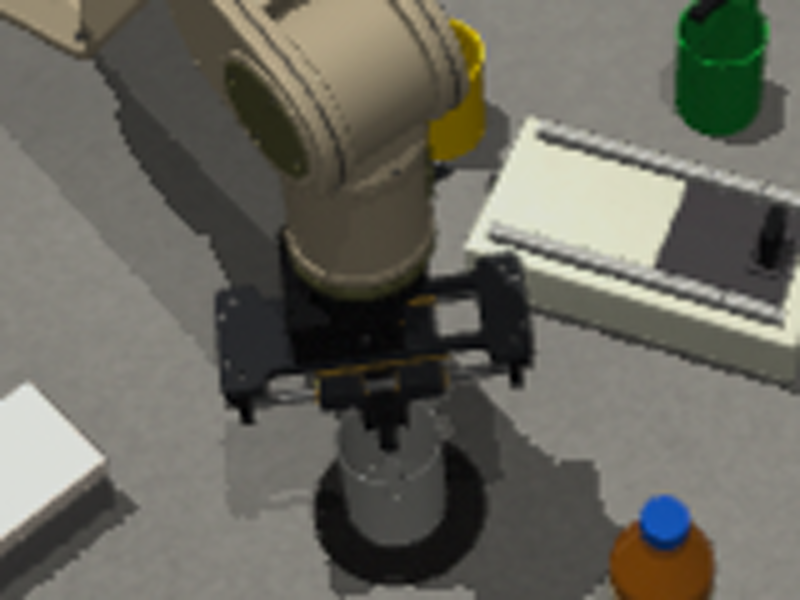

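Almost down and centred. I lower slowly until the force shows contact.

Request:
drive_tool(
  plan=[
    {"rx": 0, "ry": 0, "rz": 0, "x": 0, "y": 0, "z": 0.001, "fingers": 0},
    {"rx": 0, "ry": 0, "rz": 0, "x": 0, "y": 0, "z": 0.002, "fingers": 0},
    {"rx": 0, "ry": 0, "rz": 0, "x": 0, "y": 0, "z": 0.0025, "fingers": 0},
    {"rx": 0, "ry": 0, "rz": 0, "x": 0, "y": 0, "z": 0.0025, "fingers": 0},
    {"rx": 0, "ry": 0, "rz": 0, "x": 0, "y": 0, "z": 0.0025, "fingers": 0},
  ],
)

```text
time: 9.4
ee_pos: [0.5547, -0.2993, 0.1903]
eef_rot: [0.406, 0.914, -0.0, 0.0]
ft_force: [-1.8, 2.6, 3.2]
width: 0.0114
```

Contact: the force went from -3.8 to +3.2 N, and z is 0.190 as predicted. Release, then rise.

Request:
drive_tool(
  plan=[
    {"rx": 0, "ry": 0, "rz": 0, "x": 0, "y": 0, "z": -0.0005, "fingers": 0.6},
    {"rx": 0, "ry": 0, "rz": 0, "x": 0, "y": 0, "z": -0.0005, "fingers": 0.6},
    {"rx": 0, "ry": 0, "rz": 0, "x": 0, "y": 0, "z": -0.0005, "fingers": 0.6},
    {"rx": 0, "ry": 0, "rz": 0, "x": 0, "y": 0, "z": -0.0005, "fingers": 0.6},
    {"rx": 0, "ry": 0, "rz": 0, "x": 0, "y": 0, "z": -0.0005, "fingers": 0.6},
    {"rx": 0, "ry": 0, "rz": 0, "x": 0, "y": 0, "z": -0.0005, "fingers": 0.6},
  ],
)

```text
time: 10.15
ee_pos: [0.5545, -0.2993, 0.1903]
eef_rot: [0.406, 0.914, -0.0, 0.0]
ft_force: [0.5, -0.7, 0.1]
width: 0.0514
```

Request:
drive_tool(
  plan=[
    {"rx": 0, "ry": 0, "rz": 0, "x": 0, "y": 0, "z": -0.01, "fingers": 0.6},
    {"rx": 0, "ry": 0, "rz": 0, "x": 0, "y": 0, "z": -0.03, "fingers": 0.6},
    {"rx": 0, "ry": 0, "rz": 0, "x": 0, "y": 0, "z": -0.06, "fingers": 0.6},
    {"rx": 0, "ry": 0, "rz": 0, "x": 0, "y": 0, "z": -0.1, "fingers": 0.6},
    {"rx": 0, "ry": 0, "rz": 0, "x": 0, "y": 0, "z": -0.14, "fingers": 0.6},
    {"rx": 0, "ry": 0, "rz": 0, "x": 0, "y": 0, "z": -0.14, "fingers": 0.6},
  ],
)

```text
time: 10.9
ee_pos: [0.5557, -0.2994, 0.3357]
eef_rot: [0.406, 0.914, -0.0, 0.004]
ft_force: [0.3, 0.7, -0.7]
width: 0.0521
```

```bash
python3 - <<'E'
from h import *
c=viewer.camera("scene");crop(c,150,200,160,120,5,"pics/scene5.png")
c=viewer.camera("wrist");X=cloud(c)
a=(abs(X[...,0]-.555)<.1)&(abs(X[...,1]+.299)<.1)
for lo,hi in [(.087,.1),(.13,.15)]:
    p=X[a&(X[...,2]>lo)&(X[...,2]<hi)]; print(len(p),cv2.minEnclosingCircle((p[:,:2]*1000).astype(np.float32)),cv2.minAreaRect((p[:,:2]*1000).astype(np.float32)),p.max(0))
go([.6815,-.019,.23],13.24)
E
```

```text
729 ((554.2346801757812, -300.04083251953125), 35.54855728149414) ((554.8026123046875, -300.326171875), (69.30084991455078, 69.69850158691406), 86.4149398803711) [ 0.58949534 -0.26559955  0.09757694]
928 ((554.1798095703125, -300.70147705078125), 36.01468276977539) ((554.6383056640625, -300.25054931640625), (11.47264289855957, 71.80915832519531), 41.976539611816406) [ 0.58139284 -0.27092168  0.14791127]
shift [0.1229 0.282  0.1014] turn [0.0001 0.0002 0.0802] deg 28.88513642801855 rows 5.182856643744821 2.6995454605624816
```

View pics/scene5.png

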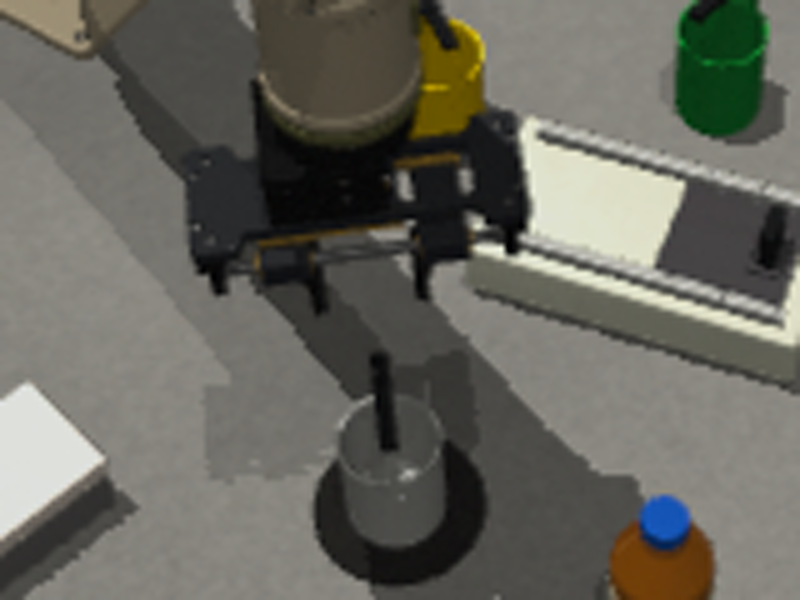

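The canister stands upright, with bar and rim centred within about 1 mm of the mat. Next I hover over the tab.

Request:
drive_tool(
  plan=[
    {"rx": 0, "ry": 0, "rz": 0.02, "x": 0.03, "y": 0.07, "z": 0, "fingers": 0.6},
    {"rx": 0, "ry": 0, "rz": 0.08, "x": 0.123, "y": 0.282, "z": 0, "fingers": 0.6},
    {"rx": 0, "ry": 0, "rz": 0.08, "x": 0.123, "y": 0.282, "z": 0, "fingers": 0.6},
    {"rx": 0, "ry": 0, "rz": 0.08, "x": 0.123, "y": 0.282, "z": 0, "fingers": 0.6},
    {"rx": 0, "ry": 0, "rz": 0.08, "x": 0.123, "y": 0.282, "z": 0, "fingers": 0.6},
    {"rx": 0, "ry": 0, "rz": 0.08, "x": 0.123, "y": 0.282, "z": 0, "fingers": 0.6},
    {"rx": 0, "ry": 0, "rz": 0.08, "x": 0.123, "y": 0.282, "z": 0, "fingers": 0.6},
    {"rx": 0, "ry": 0, "rz": 0.08, "x": 0.123, "y": 0.282, "z": 0, "fingers": 0.6},
  ],
)

```text
time: 12.0
ee_pos: [0.6809, -0.0209, 0.33]
eef_rot: [0.621, 0.784, -0.001, 0.0]
ft_force: [0.8, 0.7, 0.3]
width: 0.0524
```

```bash
python3 - <<'E'
from h import *
c=viewer.camera("wrist");X=cloud(c);cv2.imwrite("pics/wrist6.png",c["color"][:,:,::-1])
near=(abs(X[...,0]-.6)<.17)&(abs(X[...,1]+.035)<.12)
a=near&(X[...,2]>.055)&(X[...,2]<.08);p=X[a]
print("box",cv2.minAreaRect((p[:,:2]*1000).astype(np.float32)))
a=near&(X[...,2]>.09)&(X[...,2]<.115); p=X[a]
if len(p): print("tab",len(p),p.mean(0),p.max(0),cv2.minAreaRect((p[:,:2]*1000).astype(np.float32)))
go([.6815,-.019,.145],13.24)
E
```

```text
box ((617.4417114257812, -33.95436096191406), (285.5765075683594, 130.0500030517578), 13.307735443115234)
tab 325 [ 0.68189616 -0.01718063  0.10675537] [ 0.69075569 -0.00340637  0.10981766] ((682.1980590820312, -18.361074447631836), (10.806676864624023, 29.428062438964844), 13.05910587310791)
shift [0.0018 0.001  0.1852] turn [-0.0001  0.0001 -0.0002] deg 0.07824748167028528 rows 2.9630858288344513 0.00731284875423227
```

View pics/wrist6.png

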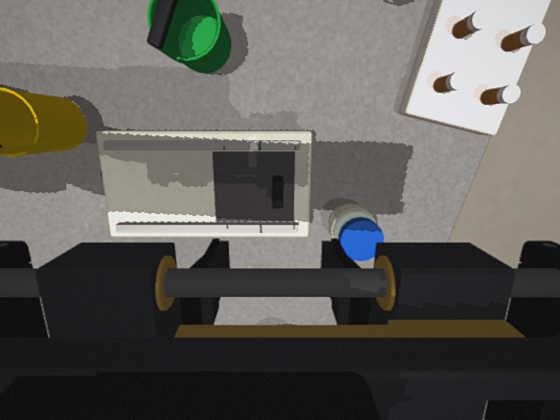

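The wrist view shows the tab at (278,192) lined up between the fingers (mid column about 277), with the half-mark lines at column 260. Descend and grip.

Request:
drive_tool(
  plan=[
    {"rx": 0, "ry": 0, "rz": 0, "x": 0.002, "y": 0.001, "z": 0.05, "fingers": 0.6},
    {"rx": 0, "ry": 0, "rz": 0, "x": 0.002, "y": 0.001, "z": 0.1, "fingers": 0.6},
    {"rx": 0, "ry": 0, "rz": 0, "x": 0.002, "y": 0.001, "z": 0.14, "fingers": 0.6},
    {"rx": 0, "ry": 0, "rz": 0, "x": 0.002, "y": 0.001, "z": 0.165, "fingers": 0.6},
    {"rx": 0, "ry": 0, "rz": 0, "x": 0.002, "y": 0.001, "z": 0.18, "fingers": 0.6},
    {"rx": 0, "ry": 0, "rz": 0, "x": 0.002, "y": 0.001, "z": 0.185, "fingers": 0.6},
    {"rx": 0, "ry": 0, "rz": 0, "x": 0.002, "y": 0.001, "z": 0.185, "fingers": 0.6},
  ],
)

```text
time: 12.92
ee_pos: [0.682, -0.0169, 0.146]
eef_rot: [0.62, 0.784, 0.0, 0.0]
ft_force: [0.1, 0.6, 0.2]
width: 0.0525
```

Request:
drive_tool(
  plan=[
    {"rx": 0, "ry": 0, "rz": 0, "x": 0, "y": 0, "z": 0, "fingers": 0},
    {"rx": 0, "ry": 0, "rz": 0, "x": 0, "y": 0, "z": 0, "fingers": 0},
    {"rx": 0, "ry": 0, "rz": 0, "x": 0, "y": 0, "z": 0, "fingers": 0},
    {"rx": 0, "ry": 0, "rz": 0, "x": 0, "y": 0, "z": 0, "fingers": 0},
    {"rx": 0, "ry": 0, "rz": 0, "x": 0, "y": 0, "z": 0, "fingers": 0},
    {"rx": 0, "ry": 0, "rz": 0, "x": 0, "y": 0, "z": 0, "fingers": 0},
    {"rx": 0, "ry": 0, "rz": 0, "x": 0, "y": 0, "z": 0, "fingers": 0},
    {"rx": 0, "ry": 0, "rz": 0, "x": 0, "y": 0, "z": 0, "fingers": 0},
  ],
  squeeze=45,
)

```text
time: 13.92
ee_pos: [0.6819, -0.0167, 0.1453]
eef_rot: [0.62, 0.784, 0.0, 0.0]
ft_force: [3.4, 0.9, -0.5]
width: 0.0118
```

```bash
python3 - <<'E'
from h import *
s=monitor.read_state(); print(s["width"],s["ee_pos"],s["ft_force"])
y=np.array([np.cos(np.radians(13.24)),np.sin(np.radians(13.24)),0])
print("box coord",(s["ee_pos"]-[.599,-.0386,0])@y)
c=viewer.camera("scene");crop(c,200,180,160,120,5,"pics/scene7.png")
E
```

```text
0.011793223858471513 [ 0.68189331 -0.01666391  0.14531128] [ 3.36987534  0.93962192 -0.47776248]
box coord 0.08571397894508825
```

View pics/scene7.png

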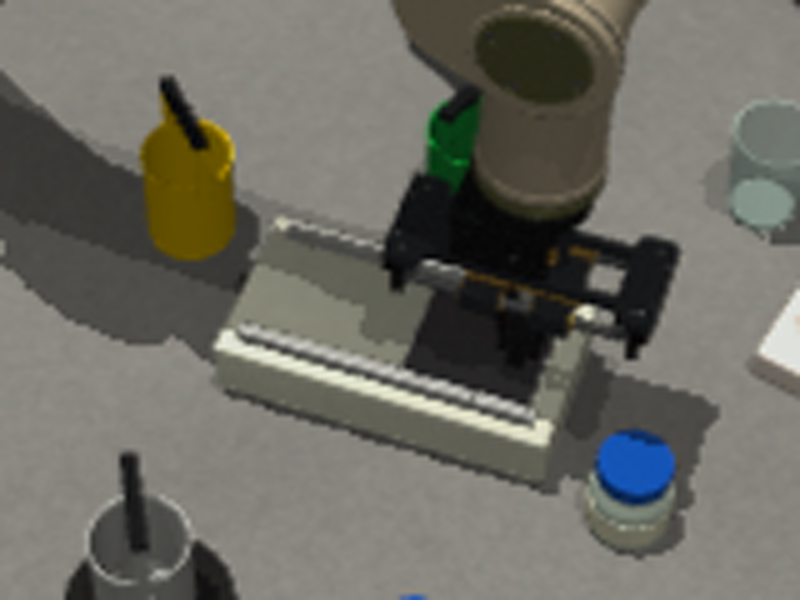

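The tab is gripped at 11.8 mm, and the 3.4 N spring pull shows. Pull 40 mm along tool -y.

Request:
drive_tool(
  plan=[
    {"rx": 0, "ry": 0, "rz": 0, "x": 0, "y": -0.004, "z": 0, "fingers": 0},
    {"rx": 0, "ry": 0, "rz": 0, "x": 0, "y": -0.01, "z": 0, "fingers": 0},
    {"rx": 0, "ry": 0, "rz": 0, "x": 0, "y": -0.017, "z": 0, "fingers": 0},
    {"rx": 0, "ry": 0, "rz": 0, "x": 0, "y": -0.024, "z": 0, "fingers": 0},
    {"rx": 0, "ry": 0, "rz": 0, "x": 0, "y": -0.031, "z": 0, "fingers": 0},
    {"rx": 0, "ry": 0, "rz": 0, "x": 0, "y": -0.036, "z": 0, "fingers": 0},
    {"rx": 0, "ry": 0, "rz": 0, "x": 0, "y": -0.039, "z": 0, "fingers": 0},
    {"rx": 0, "ry": 0, "rz": 0, "x": 0, "y": -0.04, "z": 0, "fingers": 0},
    {"rx": 0, "ry": 0, "rz": 0, "x": 0, "y": -0.04, "z": 0, "fingers": 0},
    {"rx": 0, "ry": 0, "rz": 0, "x": 0, "y": -0.04, "z": 0, "fingers": 0},
  ],
)

```text
time: 15.22
ee_pos: [0.6429, -0.0258, 0.1453]
eef_rot: [0.62, 0.784, 0.001, 0.0]
ft_force: [7.6, 1.7, -4.3]
width: 0.0115
```

```bash
python3 - <<'E'
from h import *
s=monitor.read_state(); print(s["width"],s["ee_pos"],s["ft_force"])
y=np.array([np.cos(np.radians(13.24)),np.sin(np.radians(13.24)),0])
print("box coord",(s["ee_pos"]-[.599,-.0386,0])@y, np.cross(y,s["ee_pos"]-[.599,-.0386,0])[2], s["ft_force"]@y)
c=viewer.camera("scene");crop(c,230,215,100,75,8,"pics/scene8.png")
c=viewer.camera("wrist");cv2.imwrite("pics/wrist8.png",c["color"][:,:,::-1])
E
```

```text
0.011545893668042562 [ 0.64289694 -0.02575766  0.14534865] [ 7.60797351  1.69579655 -4.32357086]
box coord 0.04567140961019202 0.0024472446316583987 7.794136976665861
```

View pics/scene8.png

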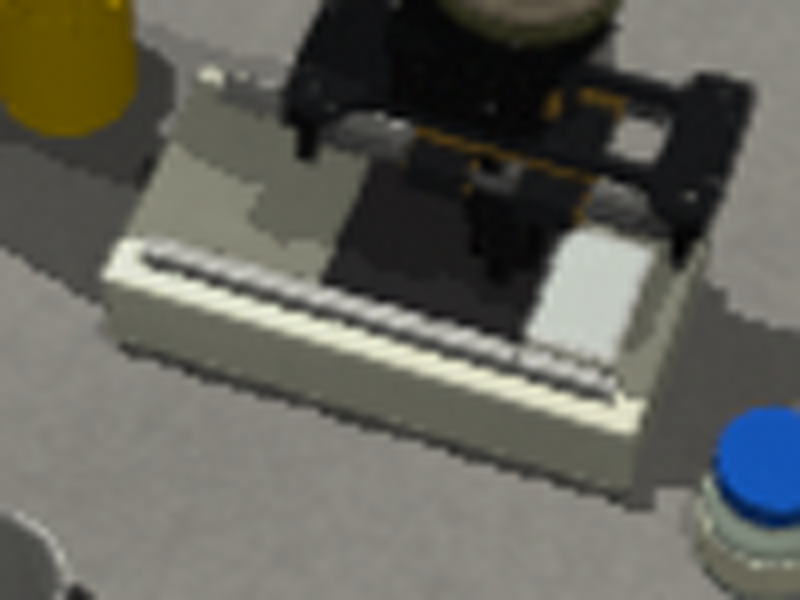

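View pics/wrist8.png

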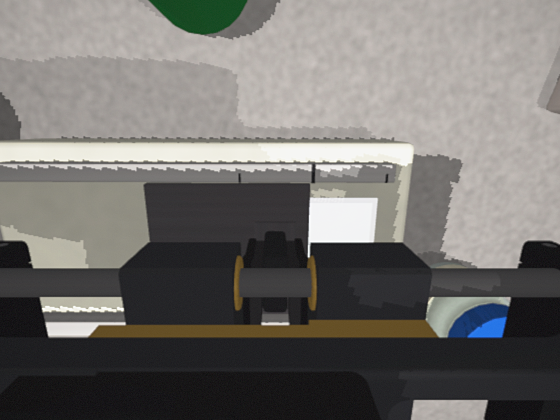

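```bash
python3 - <<'E'
from h import *
c=viewer.camera("wrist"); im=c["color"]; X=cloud(c)
y=np.array([np.cos(np.radians(13.24)),np.sin(np.radians(13.24)),0]); o=np.array([.599,-.0386,0])
n=np.array([-y[1],y[0],0])
def P(bx,by,z): return proj(c,[o+bx*y+by*n+[0,0,z]])[0]
for by in (.042,.038,.030): print("plate edge if half",P(.065,by,.066), "mark on rail",P(.065,.047,.072),P(.025,.047,.072),P(.105,.047,.072), "white end",P(.105,by,.061))
for row in (190,200,210,220): print(row,im[row,300:320].mean(-1).astype(int))
for row in (166,172,178): print(row,im[row,304:322].mean(-1).astype(int))
crop_=im[140:240,200:420,::-1]; cv2.imwrite("pics/wrist8c.png",cv2.resize(crop_,None,fx=3.6,fy=3.6,interpolation=cv2.INTER_NEAREST))
for row in (200,215):
  for u in (300,305,308,312,316): print(row,u,((X[row,u]-o)@y).round(4),X[row,u,2].round(4))
print(((X[172,313]-o)@y),X[172,313,2])
E
```

```text
plate edge if half [309.33748592 183.68840961] mark on rail [310.83652134 176.67534995] [237.9334429  176.49429124] [383.6482667  176.85618183] white end [376.40729666 182.31345368]
plate edge if half [309.11298625 190.55073918] mark on rail [310.83652134 176.67534995] [237.9334429  176.49429124] [383.6482667  176.85618183] white end [375.80105964 188.99760646]
plate edge if half [308.67189893 204.03354996] mark on rail [310.83652134 176.67534995] [237.9334429  176.49429124] [383.6482667  176.85618183] white end [374.60937826 202.13665942]
190 [ 54  54  55  54  52  55  54  52  51  55 122 167 178 175 153 139 137 139
 167 182]
200 [ 53  54  53  57  54  53  53  48  53 127 229 239 235 238 240 240 237 237
 240 237]
210 [ 54  55  54  54  56  54  54  46  69 199 249 246 244 244 243 243 243 244
 244 244]
220 [ 54  52  55  53  52  54  50  41  86 244 250 245 243 243 244 244 243 243
 243 243]
166 [213 213 213 212 216 222 225 178  95  44  47 125 227 242 238 237 237 236]
172 [116 116 116 117 116 117 119  85  41  28  36 102 121 120 118 116 137 154]
178 [118 118 119 119 118 120 123  83  33  21  50 105 122 120 120 119 118 119]
200 300 0.0597 0.0682
200 305 0.0626 0.0678
200 308 0.0644 0.0671
200 312 0.0674 0.0615
200 316 0.0697 0.0626
215 300 0.06 0.0671
215 305 0.0629 0.0673
215 308 0.0647 0.0672
215 312 0.0676 0.0627
215 316 0.0699 0.0635
0.06599002281467632 0.07283939209436507
```

View pics/wrist8c.png

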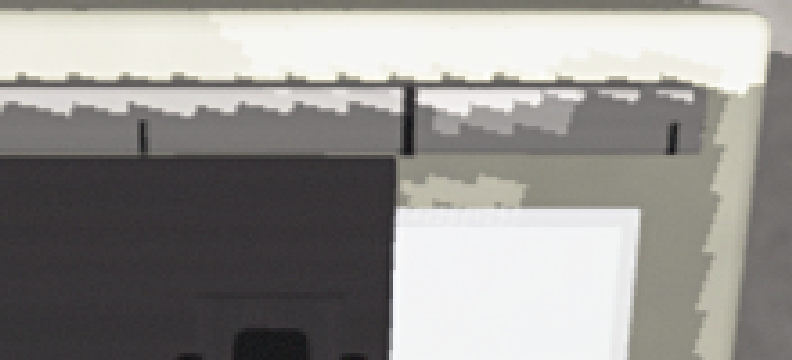

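The edge sits about 1 mm past the half line: -1.8 px against the marks, and the 7.8 N pull agrees. I ease back 0.8 mm.

Request:
drive_tool(
  plan=[
    {"rx": 0, "ry": 0, "rz": 0, "x": 0, "y": 0.0008, "z": 0, "fingers": 0},
    {"rx": 0, "ry": 0, "rz": 0, "x": 0, "y": 0.0008, "z": 0, "fingers": 0},
    {"rx": 0, "ry": 0, "rz": 0, "x": 0, "y": 0.0008, "z": 0, "fingers": 0},
    {"rx": 0, "ry": 0, "rz": 0, "x": 0, "y": 0.0008, "z": 0, "fingers": 0},
    {"rx": 0, "ry": 0, "rz": 0, "x": 0, "y": 0.0008, "z": 0, "fingers": 0},
    {"rx": 0, "ry": 0, "rz": 0, "x": 0, "y": 0.0008, "z": 0, "fingers": 0},
  ],
)

```text
time: 16.12
ee_pos: [0.6437, -0.0256, 0.1453]
eef_rot: [0.62, 0.784, 0.001, 0.0]
ft_force: [8.2, 1.9, -4.5]
width: 0.012
```

```bash
python3 - <<'E'
from h import *
s=monitor.read_state(); y=np.array([np.cos(np.radians(13.24)),np.sin(np.radians(13.24)),0]); o=np.array([.599,-.0386,0])
print(s["width"],(s["ee_pos"]-o)@y,s["ft_force"],s["ft_force"]@y,s["time"])
c=viewer.camera("wrist"); im=c["color"]; n=np.array([-y[1],y[0],0])
def P(bx,by,z): return proj(c,[o+bx*y+by*n+[0,0,z]])[0]
print(P(.065,.047,.072),P(.065,.038,.066),P(.065,.030,.066))
for row in (190,200,204,210): print(row,im[row,302:322].mean(-1).astype(int))
for row in (166,176): print(row,im[row,302:322].mean(-1).astype(int))
c=viewer.camera("scene"); cv2.imwrite("pics/scene9.png",c["color"][:,:,::-1])
X=cloud(c); a=(abs(X[...,0]-.555)<.1)&(abs(X[...,1]+.299)<.1)&(X[...,2]>.13)&(X[...,2]<.15)
p=X[a]; print(p.mean(0),p.max(0))
E
```

```text
0.011952332851530169 0.04651995971929054 [ 8.20079908  1.90995969 -4.51815118] 8.420254680810082 16.125
[309.2437709  176.66882566] [307.59201711 190.54419036] [307.16868209 204.02678142]
190 [ 54  54  55  54  54  52  50  57 123 144 141 141 141 139 141 169 184 184
 184 184]
200 [ 53  55  55  54  54  50  54 129 230 240 239 240 237 235 238 240 237 235
 239 237]
204 [ 56  53  52  53  52  47  58 153 248 249 245 244 244 244 244 244 244 244
 244 244]
210 [ 55  56  53  54  55  47  70 200 249 246 244 244 244 244 244 244 244 244
 244 244]
166 [214 214 213 214 217 221 224 196 118  48  42 107 226 244 240 238 238 237
 237 237]
176 [121 121 122 122 120 121 124  98  55  26  33  84 116 123 121 120 122 120
 121 144]
[ 0.5566711  -0.30393779  0.14407463] [ 0.58207263 -0.27007553  0.14943778]
```

View pics/scene9.png

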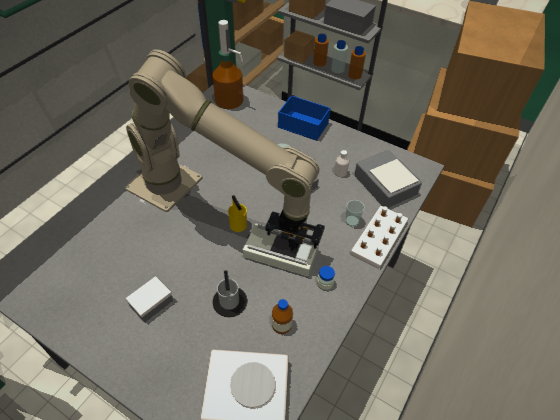

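```bash
python3 -c "
from bench import workorder
print(workorder.close_job())"
```

```text
the job is handed in; nothing more can be done
None
```

The job is done and handed in at about 16 s. No verdict came back.

- **Canister:** I lifted the grey steel canister off the light box by its handle, set it upright on the round mat and let go. After release, the wrist camera put its rim and bar within about 1 mm of the mat's centre. The scene camera reads y about 4 mm off the wrist camera, as it did before the move; I trusted the wrist camera.
- **Shutter:** I gripped the tab, pulled it 40 mm and eased it back 0.8 mm, because the wrist image showed the edge about 1 mm past the half lines. The last image puts the edge within about 0.2 mm of the half marks. The gripper still holds the tab at 12 mm opening and 45 N squeeze.
- **Disagreeing check:** The spring pull reads 8.4 N against the expected 7.7 N. It rose from 7.8 N even though I had eased the shutter back. The force reading wanders by up to about 1 N with nothing held, so I went by the image.
- **Other objects:** In the last scene picture the other things visible on the bench stand where they were. I did not measure each one, and the arm hid the rack, the dish and the green canister.

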